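Take a praline from the covered sample tray with tongs

TASK

The gold praline is wanted for its quality check: lift the clear cover off the sample tray by its handle and set it down gently on the blue mat, lengthwise along it. Then take the tongs and pick up the gold praline with them, without dropping it, touching no sweet with the gripper and leaving the other two sweets and the things around where they stand. Finish while still holding: the gold praline closed in the jaws of the tongs, kept still at least 10 cm above the bench.

Things in the scene. Friction and masses are not known exactly. Their poses are not given: they have to be found in the camera images.
- tray: black serving tray, fixed to the bench, 116 mm (its x) by 236 mm (its y); floor 5 mm above the bench, rim 5 mm thick and 10 mm above the bench. Three pralines stand on it in a row along its y, about 70 mm apart, in any order, under the cover. Origin: centre of its underside, on the bench; its x points roughly away from the robot.
- cover: clear plastic cover standing loose on the tray floor over the pralines: open-bottomed box 92 mm (its x) by 212 mm (its y), 53 mm tall, walls 3 mm, about 220 g. A white bar handle runs along its y above the top. Origin: centre of its lower edge plane, z up.
- cover_handle (a point): centre of the cover's white handle bar, 81 mm above the cover's lower edge; the bar is 14 mm wide (cover x), 90 mm long (cover y), 12 mm tall, with 22 mm of free space under it between its two posts (at 39 mm either side of the middle) and the cover's top.
- mat: blue mat fixed on the bench for the cover, 260 mm (its x) by 130 mm (its y), 2 mm thick, on the opposite side of the tray from the tongs (left or right varies). Origin: centre of its underside, on the bench.
- liner: white paper sheet fixed on the bench, 280 by 130 mm, 2 mm thick, under the tongs. Origin: centre of its underside.
- tongs: spring tongs, 260 mm long, 24 mm tall, 140 g, lying flat and loose on the white paper; they open and close horizontally. Origin: on their underside (the paper's top), midway between the two black hand grips, near the centre of mass; x points to the jaws (within 0.4 rad of the robot's x), z up. Pivot at x = -115 mm.
- tongs_grip (a point): where to squeeze the tongs: midway between the two black rubber grips, 12 mm above the tongs' origin. Grips: on the outside of both arms, 56 mm long (x = -28 to 28 mm of the tongs), 20 mm tall, 56 mm over their outsides when open. They spring open by themselves. Each mm off this width takes about 1.9 mm off the jaw gap.
- jaw_left: green left jaw (tongs +y): plate 44 mm long (x = 78 to 122 mm of the tongs), 24 mm tall (z = 0 to 24 mm of the tongs), 6 mm thick plus a 2 mm scalloped outside. Origin: same point and axes as the tongs.
- jaw_right: green right jaw (tongs -y), mirror image of the left. Jaw gap 60 mm when open, 34 mm on a praline (black grips then about 42 mm wide). Origin: at the pivot of the tongs, 115 mm behind the tongs' origin; it turns with the right arm.
- tongs_squeeze (a joint): angle by which the tongs are closed, rad: 0 = fully open, 0.12 = closed on a praline, 0.275 = jaws shut. About 4 N on the grips starts to close them, about 5.5 N closes them to a praline's width.
- gold_praline: gold foil-wrapped praline: upright barrel of 34 mm diameter (straight side from 5 to 25 mm above its base, rounded top), 36 mm tall, 22 g. Origin: centre of its flat base, z up. The one to take.
- red_praline: red foil-wrapped praline: upright barrel of 34 mm diameter (straight side from 5 to 25 mm above its base, rounded top), 36 mm tall, 22 g. Origin: centre of its flat base, z up. To be left.
- silver_praline: silver foil-wrapped praline: upright barrel of 34 mm diameter (straight side from 5 to 25 mm above its base, rounded top), 36 mm tall, 22 g. Origin: centre of its flat base, z up. To be left.
- jar: bystander: clear jar of red sweets with a black lid, 84 mm in diameter, 172 mm tall. Origin: centre of its underside.
- tape: bystander: roll of brown parcel tape lying flat, 104 mm in diameter, 48 mm tall. Origin: centre of its underside.
- wafer_box: bystander: yellow carton, 85 mm (x) by 150 mm (y), 50 mm tall. Origin: centre of its underside.
Things that resemble listed ones, but are neither listed nor needed, are in the scene too. What is shaped like the cover but purple is not meant.

How it is judged:
By the outcome, as a careful person would: the job done as asked, in the order asked, and still so for the second after the job is handed in, while the arm keeps its last pose, push and grip.
It also fails if it takes over 61 s, if anything falls off the work surface, if the arm or the gripper's body presses on something with over 40 N, if the wrist force passes 120 N, or if a joint passes its speed limit or range.

ROBOT

A 6-joint arm with a two-finger parallel gripper is mounted at the origin on the work surface. World frame = base frame: x ahead of the robot, y to its left, z up, the work surface at z = 0. Lengths are in mm, angles in rad, forces in N, time in s.
With the tool pointing down it reaches from about 350 to 725 mm from the base axis. Payload 4.3 kg.
Tool frame: the origin (TCP) lies between the finger pads; the fingertips stand 17 mm ahead of it and the grasp point (between the pads) lies 2 mm behind it; z points along the fingers, y is the line along which they close (so a half turn about z gives the same grasp; the last joint's range is limited). The gripper opens to 85 mm and grips with 20 to 120 N. Pads are 22 mm wide; open, the fingers measure 114 mm over their backs; the gripper's body (76 mm by 85 mm) begins 54 mm behind the grasp point. The pads swing forward as they close: fully open they stand 13 mm farther back than shut.
Start: joints at [1.073, 0.377, 0.081, 1.274, 0, 1.46], TCP at [217.447, 532.336, 248.329] pointing down, gripper open.
Joint ranges: [-2.72, 2.72], [-0.84, 1.66], [-1.02, 1.22], [-1.77, 2.12], [-1.37, 1.28], [-3.14, 3.14]. Speed limits (rad/s): [2.57, 2.57, 3.14, 3.14, 3.14, 3.14].

INTERFACE

Orientations are given as a rotation vector (axis times angle).
In Python, from plant import r, eyes gives the robot as it stands.
- The arm moves only by the tool move_arm, never from a script. Its argument "targets" is a list of rows, each a list of 3 entries, a list of its own where there are three numbers: the shift along the tool's x, y, z in mm, then the turn about the tool's z in rad, then the gripper command: -1 is shut, 1 is fully open, values between are in proportion. In form: [[[tx, ty, tz], spin, claw], ...]. A call has 1 to 20 rows; each row is the pose to reach, as a shift and turn from the pose commanded when the call began, along the tool's axes at that moment; what a row does not reach only later rows make up. A row lasts 1/8 s, in which the tool goes at most 62.5 mm and 10.7 degrees, less where a joint would pass 70% of its speed; a pose out of reach is approached as far as the arm can. A call with a gripper value outside its range is refused whole. The fingers move at their own pace and stop on an object; the grip force is fixed at half the most. Time passes only in rows, so rows that repeat a pose let the fingers close. It gives the time, the measured TCP pose, the force, the opening and the grip force at its end, in the units of the state.
- r.get_obs(): the state, without advancing time (a new reading comes with each control period).
- eyes.grab_frame(name): name is "scene" or "top" or "wrist"; returns (picture, depth): 480x640x3 uint8, red, green, blue; 480x640 float32, mm along the optical axis (not along the pixel's ray), 0 where there is no reading.
- eyes.camera_params(name): a dict with "K" (3x3 intrinsics, pixels), "pose" (4x4, takes a point from camera to world coordinates); the wrist camera has in their place "hand_eye" (4x4, takes a point from camera to tool coordinates, whose origin is the TCP and whose axes are the flange's). Camera axes: x right, y up, looking along -z (the intrinsics and any distortion apply to the point x, -y, -z); pixel columns grow to the right and rows downward; lengths in mm; the calibration is good to about 2 mm. A picture is of the moment at which its call begins: read the wrist's pose just before it. camera_params takes no time and is no camera call.
- r.finish_job(): hands the job in; it is judged then, once.
The state is a dict: "clock": time; "joint_pos": joint angles; "joint_velocities": joint speeds; "joint_efforts": joint torques, N m; "tcp_pos": TCP position; "tcp_rot": TCP orientation; "ft_force": force on the tool from outside, world axes, zero at the start; "wrist_torque": the same for the moment, N m; "finger_gap": finger opening in mm; "gripper_force": force on a finger pad.
Only numpy, scipy, OpenCV 4.12 (cv2) and the standard library are available. Lean on these libraries where they do the work, as an engineer would, in place of code of your own. Each camera call takes 0.05 s, during which the arm holds its last target. There are 200 camera calls.

## Working session

There is one attempt and no reset: what is moved stays moved. The work goes in short steps, Python scripts to look and compute and a tool call to move; the robot and the scene stay as the last step left them, time stands still between calls to the robot, and variables do not carry over. Pictures are saved under pics/ and viewed, at most 15 in all, crops included, and the job is handed in when it is done.

Besides the shell and the picture viewer there is one more tool, called after "Call:" in YAML: its name, and indented under it one key for each argument. move_arm: Moves the arm, as the interface text tells. Its arguments: {"type":"object","properties":{"targets":{"type":"array","items":{"type":"array"}}},"required":["targets"]}

```bash
ls; mkdir -p pics
python3 - <<'E'
from plant import r, eyes
import cv2,numpy as np
o=r.get_obs();print(o['clock'],o['tcp_pos'],o['tcp_rot'],o['finger_gap'])
for n in ['top','scene']:
    p,d=eyes.grab_frame(n);cv2.imwrite(f'pics/{n}0.png',p[:,:,::-1]);np.savez(f'{n}0.npz',p=p,d=d)
    print(n,eyes.camera_params(n))
print(eyes.camera_params('wrist'))
E
```

```text
pics
0.0 [217.12935622 531.75550872 247.37657503] [-6.05202941e-01 -3.08213247e+00  3.02225813e-03] 85.56501803032828
top {'K': array([[575.62421644,   0.        , 321.68276943],
       [  0.        , 575.62421644, 235.96794753],
       [  0.        ,   0.        ,   1.        ]]), 'pose': array([[ 2.38091640e-02,  9.91141514e-01, -1.30658419e-01,
         3.22430396e+02],
       [-9.99674328e-01,  2.24031933e-02, -1.22202238e-02,
        -2.79711494e+00],
       [-9.18480530e-03,  1.30906821e-01,  9.91352129e-01,
         1.71803228e+03],
       [ 0.00000000e+00,  0.00000000e+00,  0.00000000e+00,
         1.00000000e+00]])}
scene {'K': array([[463.65900837,   0.        , 316.08238648],
       [  0.        , 463.65900837, 246.32122196],
       [  0.        ,   0.        ,   1.        ]]), 'pose': array([[-3.71188650e-01, -6.63326206e-01,  6.49782525e-01,
         1.38981725e+03],
       [ 9.28513037e-01, -2.71996551e-01,  2.52747733e-01,
         3.27275482e+02],
       [ 9.08441079e-03,  6.97148636e-01,  7.16869063e-01,
         1.00729775e+03],
       [ 0.00000000e+00,  0.00000000e+00,  0.00000000e+00,
         1.00000000e+00]])}
{'K': array([[432.31425641,   0.        , 316.92082348],
       [  0.        , 432.31425641, 238.16167814],
       [  0.        ,   0.        ,   1.        ]]), 'hand_eye': array([[-5.84076620e-04,  9.52067470e-01,  3.05887548e-01,
         7.80784448e+01],
       [ 9.99998444e-01,  1.06522079e-03, -1.40602764e-03,
        -1.40059078e+00],
       [-1.66447096e-03,  3.05886251e-01, -9.52066611e-01,
        -1.24396568e+02],
       [ 0.00000000e+00,  0.00000000e+00,  0.00000000e+00,
         1.00000000e+00]])}
```

View pics/top0.png

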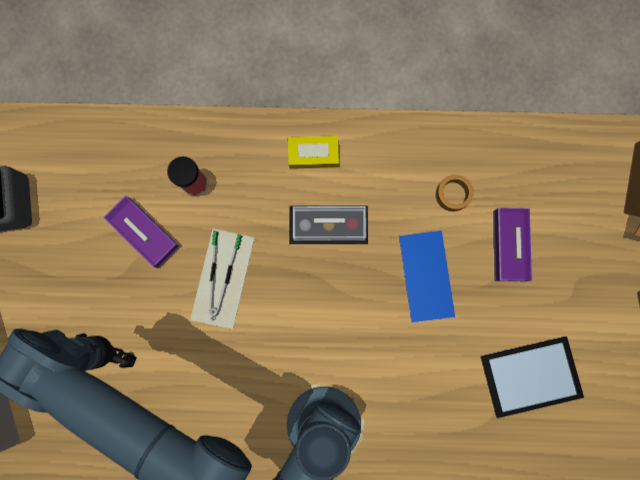

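View pics/scene0.png

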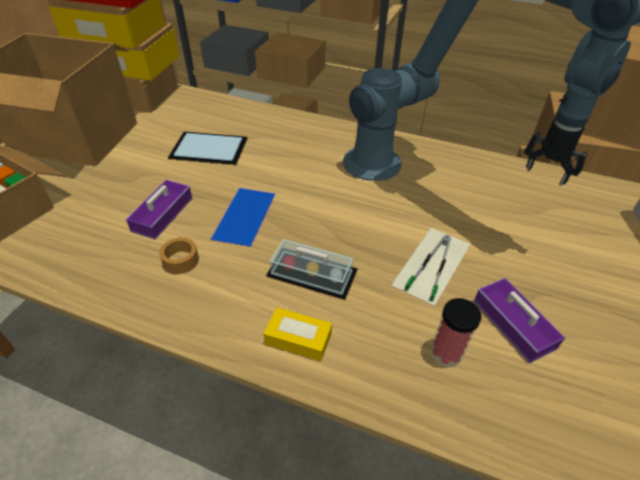

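The top view shows the clear cover at about (329,224), with its handle at (329,220) and the pralines ordered silver (306,225), gold (329,226), red (352,224). The tongs are on paper around (222,278) and the mat is at (427,276). The scene view agrees.

```bash
cat > h.py <<'E'
import cv2,numpy as np
from scipy.spatial.transform import Rotation as R
from plant import r,eyes
def campose(n):
    c=eyes.camera_params(n)
    if n!='wrist': return c['K'],c['pose']
    o=r.get_obs();T=np.eye(4);T[:3,:3]=R.from_rotvec(o['tcp_rot']).as_matrix();T[:3,3]=o['tcp_pos']
    return c['K'],T@c['hand_eye']
def ray(K,P,uv,z):
    uv=np.atleast_2d(uv).astype(float)
    d=np.c_[(uv[:,0]-K[0,2])/K[0,0],-(uv[:,1]-K[1,2])/K[1,1],-np.ones(len(uv))]@P[:3,:3].T
    return P[:3,3]+d*((z-P[2,3])/d[:,2])[:,None]
def px(K,P,X):
    q=(np.atleast_2d(X)-P[:3,3])@P[:3,:3]
    return np.c_[K[0,2]+K[0,0]*q[:,0]/-q[:,2],K[1,2]-K[1,1]*q[:,1]/-q[:,2]]
def blobs(p,lo,hi,box,amin=8):
    x0,y0,x1,y1=box;m=cv2.inRange(cv2.cvtColor(p,cv2.COLOR_RGB2HSV),lo,hi)
    k=np.zeros_like(m);k[y0:y1,x0:x1]=m[y0:y1,x0:x1]
    cs,_=cv2.findContours(k,cv2.RETR_EXTERNAL,cv2.CHAIN_APPROX_NONE)
    return sorted([c for c in cs if cv2.contourArea(c)>=amin],key=cv2.contourArea,reverse=True)
def rect(c,K,P,z):
    """min-area rectangle on plane z: centre, (long,short), long-axis angle"""
    w=ray(K,P,c[:,0,:],z)[:,:2].astype(np.float32)
    b=cv2.boxPoints(cv2.minAreaRect(w));e=b[1]-b[0],b[2]-b[1];l=[np.linalg.norm(v) for v in e]
    v=e[int(np.argmax(l))];a=np.arctan2(v[1],v[0]);a=(a+np.pi/2)%np.pi-np.pi/2
    return b.mean(0).round(1),np.round([max(l),min(l)],1),round(float(a),3)
E
python3 - <<'E'
from h import *
p=np.load('top0.npz')['p'];K,P=campose('top')
def show(n,lo,hi,box,z,k=1):
    for c in blobs(p,lo,hi,box)[:k]: print(n,cv2.contourArea(c),rect(c,K,P,z))
show('mat',(105,120,60),(125,255,255),(390,220,470,330),2)
show('handle',(0,0,170),(180,60,255),(305,212,355,228),92,2)
show('tray',(0,0,0),(180,255,70),(280,195,380,255),10,2)
show('liner',(0,0,130),(180,50,255),(185,220,260,335),2)
show('jaws',(40,80,30),(90,255,255),(200,225,260,255),26,2)
show('grips',(0,0,0),(180,255,60),(200,255,245,300),24,4)
show('gold',(15,100,60),(35,255,255),(315,212,343,238),30,2)
img=cv2.resize(p[190:350,180:380],None,fx=4,fy=3.75,interpolation=cv2.INTER_CUBIC);img=cv2.resize(img,(800,600))
cv2.imwrite('pics/crop0.png',img[:,:,::-1])
E
```

```text
mat 3621.0 (array([ 436.8, -296. ], dtype=float32), array([258. , 128.8], dtype=float32), 0.15)
handle 60.0 (array([583.3,  -2.6], dtype=float32), array([85.8,  5.8], dtype=float32), -1.548)
tray 292.0 (array([583. ,  -1.3], dtype=float32), array([232. , 112.4], dtype=float32), -1.548)
liner 3529.0 (array([415.7, 312.1], dtype=float32), array([277.7, 129.2], dtype=float32), -0.191)
jaws 43.5 (array([524.2, 266.3], dtype=float32), array([41.9, 12.3], dtype=float32), -0.202)
jaws 41.5 (array([533.6, 336.3], dtype=float32), array([39.2, 13.5], dtype=float32), -0.062)
grips 34.5 (array([425.1, 290.5], dtype=float32), array([51.8,  8.7], dtype=float32), -0.175)
grips 34.0 (array([432.9, 336.5], dtype=float32), array([51.1,  8.8], dtype=float32), -0.094)
gold 33.0 (array([573.7,  -1.5], dtype=float32), array([26.7, 15. ], dtype=float32), -1.548)
```

View pics/crop0.png

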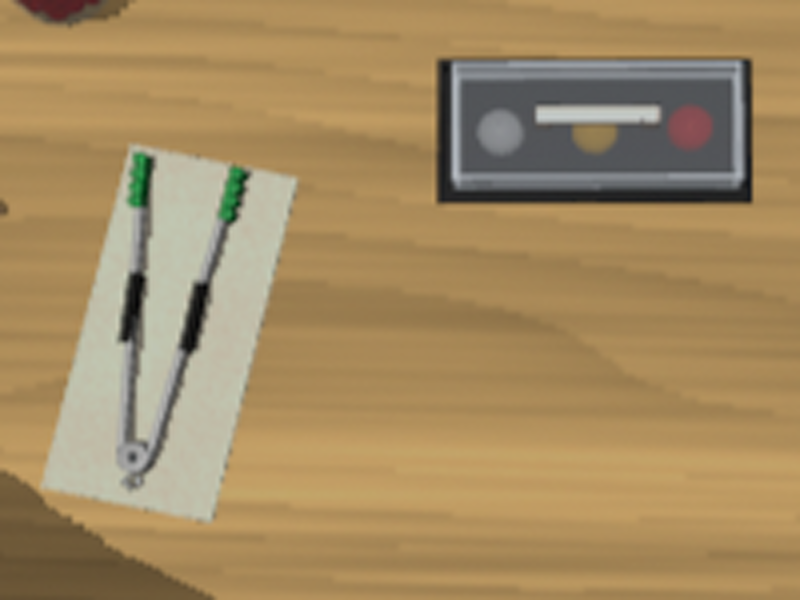

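Call:
move_arm:
  targets:
    - [[-541, -356, 0], 1.161, 0.2]
    - [[-541, -356, 0], 1.161, 0.2]
    - [[-541, -356, 0], 1.161, 0.2]
    - [[-541, -356, 0], 1.161, 0.2]
    - [[-541, -356, 0], 1.161, 0.2]
    - [[-541, -356, 0], 1.161, 0.2]
    - [[-541, -356, 0], 1.161, 0.2]
    - [[-541, -356, 0], 1.161, 0.2]
    - [[-541, -356, 0], 1.161, 0.2]
    - [[-541, -356, 0], 1.161, 0.2]
    - [[-541, -356, 0], 1.161, 0.2]
    - [[-541, -356, 0], 1.161, 0.2]
    - [[-541, -356, 0], 1.161, 0.2]
    - [[-541, -356, 0], 1.161, 0.2]
    - [[-541, -356, 0], 1.161, 0.2]
    - [[-541, -356, 0], 1.161, 0.2]

```text
clock: 2.1
tcp_pos: [583.4, -1.2, 248.5]
tcp_rot: [2.196, 2.247, 0.0]
ft_force: [0.4, 0.3, 0.3]
finger_gap: 51.3
gripper_force: 0.0
```

```bash
cat >> h.py <<'E'
def st():
    o=r.get_obs();M=R.from_rotvec(o['tcp_rot']).as_matrix()
    print('t',round(o['clock'],2),'tcp',o['tcp_pos'].round(1),'xang',np.arctan2(M[1,0],M[0,0]).round(4),'zaxis',M[:,2].round(4),'F',np.round(o['ft_force'],1),'gap',round(o['finger_gap'],1),'q',np.round(o['joint_pos'],2))
    return o['tcp_pos'],M
def togo(X,yang):
    """shift along tool axes to world point X, spin so tool y points at angle yang (mod pi)"""
    t,M=st();s=-(yang-np.arctan2(M[1,1],M[0,1]));s=(s+np.pi/2)%np.pi-np.pi/2
    print('go',(M.T@(np.array(X)-t)).round(1),'spin',round(float(s),3))
E
python3 - <<'E'
from h import *
K,P=campose('wrist');p,d=eyes.grab_frame('wrist');cv2.imwrite('pics/w1.png',p[:,:,::-1]);np.savez('w1.npz',p=p,d=d)
st()
for c in blobs(p,(0,0,160),(180,60,255),(0,0,640,480),200)[:4]: print(cv2.boundingRect(c),cv2.contourArea(c),rect(c,K,P,92))
E
```

```text
t 2.15 tcp [583.5  -1.4 248.4] xang 1.5935 zaxis [ 2.e-04  1.e-04 -1.e+00] F [-0.6  0.3 -0.5] gap 51.1 q [-0.11  0.39  0.11  1.28  0.    1.44]
(247, 58, 136, 278) 33925.0 (array([582.2,   5.5], dtype=float32), array([188.6,  82.6], dtype=float32), -1.548)
(576, 79, 64, 126) 6181.0 (array([770.4,  52.9], dtype=float32), array([78. , 34.5], dtype=float32), -1.515)
```

View pics/w1.png

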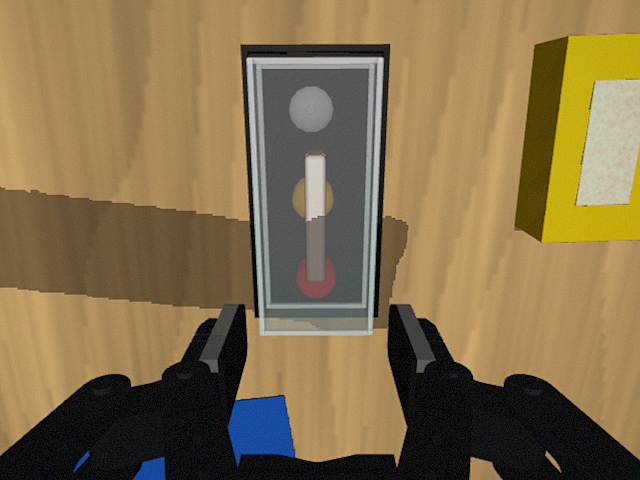

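The wrist view shows the white handle from (315,154) to (315,280), edges about columns 305 and 326, with gold beneath it at (313,198), silver at (311,109) and red at (316,277).

Run:
```python
from h import *
K,P=campose('wrist')
w=ray(K,P,[(315,155),(315.5,281)],92);print(w,w.mean(0),np.linalg.norm(w[1]-w[0]))
print(ray(K,P,[(306,155),(326,155)],92))
print('gold etc z~25',ray(K,P,[(313,198),(311,109),(316,277)],25))
togo((w[:,0].mean(),w[:,1].mean(),84),0.022)
```

```text
[[581.18532172  41.89424201  92.        ]
 [583.35913461 -45.83553189  92.        ]] [582.27222816  -1.97064494  92.        ] 87.75670168488344
[[575.40463792  41.76715314  92.        ]
 [588.25095642  42.04958065  92.        ]]
gold etc z~25 [[580.22569259  -1.0378148   25.        ]
 [577.3300178   68.87811559  25.        ]
 [584.18918317 -71.00502477  25.        ]]
t 2.15 tcp [583.5  -1.4 248.4] xang 1.5935 zaxis [ 2.e-04  1.e-04 -1.e+00] F [-0.6  0.3 -0.5] gap 51.1 q [-0.11  0.39  0.11  1.28  0.    1.44]
go [ -0.6  -1.3 164.4] spin 0.001
```

Call:
move_arm:
  targets:
    - [[-1, -1, 60], 0, 0.2]
    - [[-1, -1, 110], 0, 0.2]
    - [[-1, -1, 140], 0, 0.2]
    - [[-1, -1, 155], 0, 0.2]
    - [[-1, -1, 163], 0, 0.2]
    - [[-1, -1, 163], 0, 0.2]
    - [[-1, -1, 163], 0, -0.4]
    - [[-1, -1, 163], 0, -0.6]
    - [[-1, -1, 163], 0, -0.8]
    - [[-1, -1, 163], 0, -1]
    - [[-1, -1, 163], 0, -1]
    - [[-1, -1, 163], 0, -1]
    - [[-1, -1, 163], 0, -1]
    - [[-1, -1, 163], 0, -1]

```text
clock: 3.9
tcp_pos: [582.8, -2.9, 86.1]
tcp_rot: [2.196, 2.245, 0.001]
ft_force: [-2.7, -1.1, 6.1]
finger_gap: 12.9
gripper_force: 59.0
```

Call:
move_arm:
  targets:
    - [[0, 0, -4], 0, -1]
    - [[0, 0, -10], 0, -1]
    - [[0, 0, -20], 0, -1]
    - [[0, 0, -35], 0, -1]
    - [[0, 0, -55], 0, -1]
    - [[0, 0, -75], 0, -1]
    - [[0, 0, -95], 0, -1]
    - [[0, 0, -105], 0, -1]
    - [[0, 0, -110], 0, -1]
    - [[0, 0, -110], 0, -1]

```text
clock: 5.15
tcp_pos: [582.6, -2.8, 195.3]
tcp_rot: [-2.197, -2.246, -0.0]
ft_force: [0.5, -0.2, -1.8]
finger_gap: 12.8
gripper_force: 58.5
```

Run:
```python
from h import *
print(r.get_obs()['gripper_force'])
togo((437,-296,193),0.15+np.pi/2)
```

```text
58.51613402366638
t 5.15 tcp [582.6  -2.8 195.3] xang 1.5928 zaxis [-0.e+00  1.e-04 -1.e+00] F [ 0.5 -0.2 -1.8] gap 12.8 q [-0.11  0.41 -0.01  1.15  0.    1.44]
go [-289.9 -152.1    2.2] spin 1.443
```

Call:
move_arm:
  targets:
    - [[-13, -7, 0], 0.06, -1]
    - [[-39, -20, 0], 0.19, -1]
    - [[-66, -34, 0], 0.32, -1]
    - [[-92, -48, 0], 0.45, -1]
    - [[-119, -62, 0], 0.58, -1]
    - [[-145, -76, 0], 0.72, -1]
    - [[-172, -90, 0], 0.85, -1]
    - [[-198, -104, 0], 0.98, -1]
    - [[-225, -118, 0], 1.11, -1]
    - [[-251, -132, 0], 1.24, -1]
    - [[-275, -144, 0], 1.37, -1]
    - [[-290, -152, 0], 1.443, -1]
    - [[-290, -152, 0], 1.443, -1]
    - [[-290, -152, 0], 1.443, -1]

```text
clock: 6.9
tcp_pos: [436.7, -295.6, 194.9]
tcp_rot: [-3.132, -0.235, 0.001]
ft_force: [-0.0, 0.2, -1.5]
finger_gap: 12.7
gripper_force: 58.6
```

Run:
```python
from h import *
togo((437,-296,193),0.15+np.pi/2)
K,P=campose('top');p,d=eyes.grab_frame('top')
pw,dw=eyes.grab_frame('wrist');cv2.imwrite('pics/w2.png',np.hstack([p[190:340,360:490],np.zeros((150,4,3),np.uint8),cv2.resize(pw,(200,150))])[:,:,::-1])
a=cv2.imread('pics/w2.png');cv2.imwrite('pics/w2.png',cv2.resize(a,None,fx=2.3,fy=2.3))
```

```text
t 6.9 tcp [ 436.7 -295.6  194.9] xang 0.1499 zaxis [-6.0e-04  1.1e-03 -1.0e+00] F [-0.   0.2 -1.5] gap 12.7 q [-0.72  0.3  -0.16  1.1   0.    2.28]
go [0.3 0.5 1.9] spin -0.0
```

View pics/w2.png

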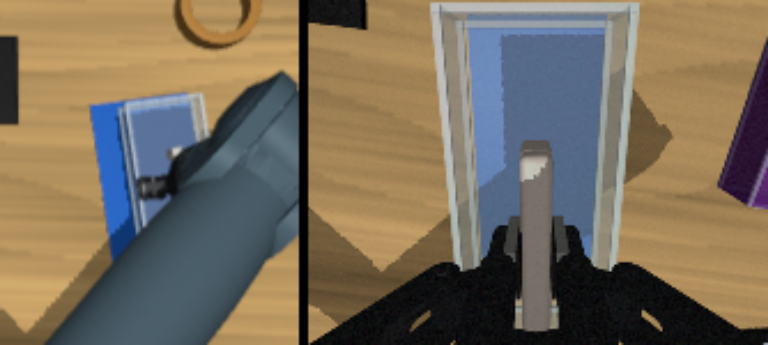

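The cover hangs level over the blue mat, aligned with it; lower it.

Call:
move_arm:
  targets:
    - [[0, 0, 20], 0, -1]
    - [[0, 0, 50], 0, -1]
    - [[0, 0, 75], 0, -1]
    - [[0, 0, 92], 0, -1]
    - [[0, 0, 101], 0, -1]
    - [[0, 0, 106], 0, -1]
    - [[0, 0, 108], 0, -1]
    - [[0, 0, 109], 0, -1]
    - [[0, 0, 110], 0, -1]
    - [[0, 0, 111], 0, -1]
    - [[0, 0, 111], 0, -1]

```text
clock: 8.38
tcp_pos: [437.1, -296.1, 84.3]
tcp_rot: [-3.133, -0.235, -0.0]
ft_force: [-0.7, 0.8, -2.4]
finger_gap: 12.8
gripper_force: 58.5
```

Call:
move_arm:
  targets:
    - [[0, 0, 0.5], 0, -1]
    - [[0, 0, 1], 0, -1]
    - [[0, 0, 1.5], 0, -1]
    - [[0, 0, 1.5], 0, -1]
    - [[0, 0, 1.5], 0, -1]

```text
clock: 9.0
tcp_pos: [437.1, -295.9, 83.2]
tcp_rot: [-3.133, -0.235, -0.0]
ft_force: [-1.5, 2.6, 5.4]
finger_gap: 12.8
gripper_force: 59.5
```

Contact. Release slowly and retreat up.

Call:
move_arm:
  targets:
    - [[0, 0, 0], 0, -0.7]
    - [[0, 0, 0], 0, -0.6]
    - [[0, 0, 0], 0, -0.4]
    - [[0, 0, 0], 0, -0.2]
    - [[0, 0, 0], 0, 0]
    - [[0, 0, 0], 0, 0]
    - [[0, 0, -15], 0, 0]
    - [[0, 0, -45], 0, 0]
    - [[0, 0, -90], 0, 0]
    - [[0, 0, -130], 0, 0]
    - [[0, 0, -165], 0, 0]
    - [[0, 0, -165], 0, 0]

```text
clock: 10.5
tcp_pos: [438.8, -297.5, 252.1]
tcp_rot: [3.127, 0.235, 0.009]
ft_force: [0.3, -0.2, -0.4]
finger_gap: 42.5
gripper_force: 0.0
```

Run:
```python
from h import *
togo((429,313.5,250),-0.13+np.pi/2)
K,P=campose('wrist');p,d=eyes.grab_frame('wrist')
cv2.imwrite('pics/w3.png',p[:,:,::-1])
```

```text
t 10.5 tcp [ 438.8 -297.5  252.1] xang 0.1499 zaxis [ 0.0058 -0.005  -1.    ] F [ 0.3 -0.2 -0.4] gap 42.5 q [-0.72  0.28 -0.05  1.24  0.    2.28]
go [  81.6 -605.6   -1. ] spin 0.28
```

View pics/w3.png

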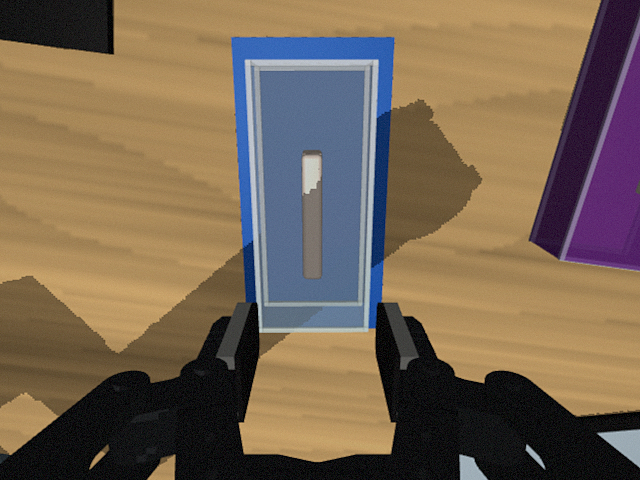

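The cover stands on the blue mat, cover outline (246–378, 60–332) within the mat outline. Now to the tongs, turning the wrist back.

Call:
move_arm:
  targets:
    - [[4, -30, 0], -0.14, 0.3]
    - [[8, -60, 0], -0.32, 1]
    - [[12, -95, 0], -0.5, 1]
    - [[17, -130, 0], -0.68, 1]
    - [[22, -165, 0], -0.86, 1]
    - [[27, -200, 0], -1.04, 1]
    - [[32, -240, 0], -1.22, 1]
    - [[37, -280, 0], -1.4, 1]
    - [[43, -320, 0], -1.58, 1]
    - [[48, -360, 0], -1.76, 1]
    - [[54, -400, 0], -1.94, 1]
    - [[59, -440, 0], -2.12, 1]
    - [[65, -480, 0], -2.3, 1]
    - [[70, -520, 0], -2.48, 1]
    - [[76, -560, 0], -2.66, 1]
    - [[80, -590, 0], -2.8, 1]
    - [[82, -606, 0], -2.862, 1]
    - [[82, -606, 0], -2.862, 1]
    - [[82, -606, 0], -2.862, 1]

```text
clock: 12.92
tcp_pos: [427.6, 314.3, 247.5]
tcp_rot: [-0.207, -3.134, 0.001]
ft_force: [-0.1, -0.6, 0.9]
finger_gap: 85.7
gripper_force: 0.0
```

Run:
```python
from h import *
st()
K,P=campose('wrist');p,d=eyes.grab_frame('wrist')
cv2.imwrite('pics/w4.png',p[:,:,::-1]);np.savez('w4.npz',p=p,d=d)
for c in blobs(p,(40,80,30),(90,255,255),(0,0,640,480),100)[:2]: print('jaw',cv2.boundingRect(c),rect(c,K,P,26))
for c in blobs(p,(0,0,0),(180,255,50),(0,0,640,330),300)[:6]: print('blk',cv2.boundingRect(c),rect(c,K,P,24))
```

```text
t 12.93 tcp [427.6 314.3 247.5] xang 3.0098 zaxis [-6.e-04 -9.e-04 -1.e+00] F [-0.1 -0.6  0.9] gap 85.7 q [ 0.51  0.29 -0.05  1.24 -0.    0.65]
jaw (274, 278, 14, 54) (array([517.4, 268.9], dtype=float32), array([52. , 11.1], dtype=float32), -0.198)
jaw (352, 279, 15, 53) (array([526.9, 337.4], dtype=float32), array([51., 11.], dtype=float32), -0.057)
blk (477, 182, 92, 92) (array([473.2, 479.3], dtype=float32), array([91.8, 25.2], dtype=float32), -0.743)
blk (30, 316, 101, 14) (array([511.4,  85.4], dtype=float32), array([90.6, 13.1], dtype=float32), 1.438)
blk (287, 164, 11, 69) (array([424.2, 293. ], dtype=float32), array([57. ,  8.3], dtype=float32), -0.153)
blk (342, 163, 12, 69) (array([429.5, 338.3], dtype=float32), array([57. ,  8.9], dtype=float32), -0.084)
```

View pics/w4.png

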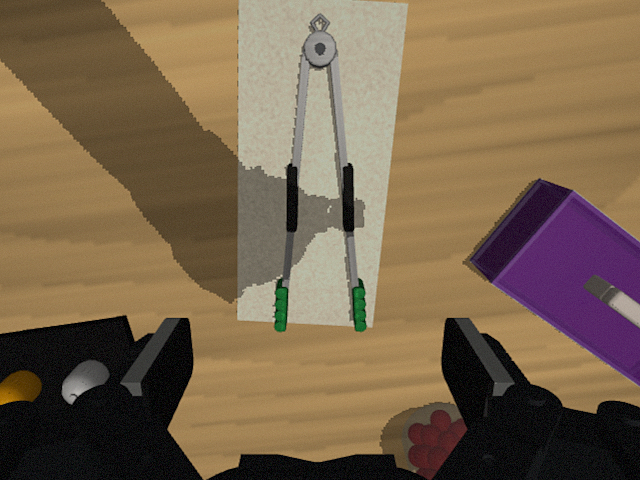

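The wrist view shows the tongs with pivot at (320,48), black grips at (292,198) and (348,197), and green jaws at (281,305) and (359,305).

Run:
```python
from h import *
K,P=campose('wrist');w=ray(K,P,(320,48),24)[0];print(w,np.arctan2(315.7-w[1],426.9-w[0]),np.arctan2(303.2-w[1],522-w[0]),np.hypot(426.9-w[0],315.7-w[1]))
togo((427,315.5,24),-0.123+np.pi/2)
```

```text
[314.39840268 330.59084833  24.        ] -0.13159627472725885 -0.13118178372817982 113.4828038230135
t 12.97 tcp [427.7 314.2 247.7] xang 3.0096 zaxis [-3.e-04 -6.e-04 -1.e+00] F [-0.1 -0.6 -0.2] gap 85.6 q [ 0.51  0.29 -0.05  1.24 -0.    0.65]
go [  0.9   1.3 223.7] spin -0.009
```

Call:
move_arm:
  targets:
    - [[0, 1.3, 60], 0, 1]
    - [[0, 1.3, 115], 0, 1]
    - [[0, 1.3, 160], 0, 1]
    - [[0, 1.3, 190], 0, 1]
    - [[0, 1.3, 207], 0, 1]
    - [[0, 1.3, 217], 0, 0.9]
    - [[0, 1.3, 222], 0, 0.6]
    - [[0, 1.3, 223], 0, 0.5]
    - [[0, 1.3, 223], 0, 0.5]
    - [[0, 1.3, 223], 0, 0.5]
    - [[0, 1.3, 223], 0, 0.5]

```text
clock: 14.35
tcp_pos: [428.2, 316.9, 25.2]
tcp_rot: [0.204, 3.134, 0.001]
ft_force: [0.0, -0.3, -0.1]
finger_gap: 64.4
gripper_force: 0.0
```

Run:
```python
from h import *
st()
p,d=eyes.grab_frame('wrist');cv2.imwrite('pics/w5.png',p[:,:,::-1])
```

```text
t 14.35 tcp [428.2 316.9  25.2] xang 3.0119 zaxis [ 7.e-04  4.e-04 -1.e+00] F [ 0.  -0.3 -0.1] gap 64.4 q [ 0.52  0.47 -0.4   0.7   0.    0.65]
```

View pics/w5.png

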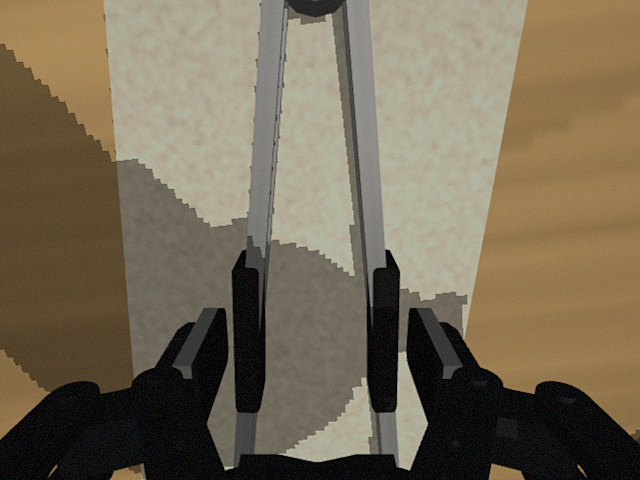

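The grips, at columns 233–265 and 368–400, sit centred between the pads (228 and 408), which overlap the grips lengthwise. Next, feel for the paper.

Call:
move_arm:
  targets:
    - [[0, 0, 1], 0, 0.45]
    - [[0, 0, 2], 0, 0.45]
    - [[0, 0, 3], 0, 0.45]
    - [[0, 0, 4], 0, 0.45]
    - [[0, 0, 4], 0, 0.45]

```text
clock: 15.02
tcp_pos: [427.8, 316.6, 20.7]
tcp_rot: [-0.204, -3.135, 0.0]
ft_force: [-0.7, 0.3, 0.7]
finger_gap: 61.9
gripper_force: 0.0
```

Call:
move_arm:
  targets:
    - [[0, 0, 1], 0, 0.45]
    - [[0, 0, 2], 0, 0.45]
    - [[0, 0, 3], 0, 0.45]
    - [[0, 0, 4], 0, 0.45]
    - [[0, 0, 4], 0, 0.45]

```text
clock: 15.65
tcp_pos: [427.8, 316.6, 16.7]
tcp_rot: [-0.204, -3.135, -0.0]
ft_force: [-0.0, 0.4, -0.0]
finger_gap: 62.4
gripper_force: 0.0
```

Call:
move_arm:
  targets:
    - [[0, 0, 1], 0, 0.45]
    - [[0, 0, 2], 0, 0.4]
    - [[0, 0, 2], 0, 0.3]
    - [[0, 0, 2], 0, 0.25]
    - [[0, 0, 2], 0, 0.2]
    - [[0, 0, 2], 0, 0.15]
    - [[0, 0, 2], 0, 0.15]
    - [[0, 0, 2], 0, 0.15]

```text
clock: 16.65
tcp_pos: [428.7, 316.8, 16.1]
tcp_rot: [0.204, 3.133, 0.001]
ft_force: [-2.1, -1.8, 10.8]
finger_gap: 49.5
gripper_force: 10.2
```

Call:
move_arm:
  targets:
    - [[0, 0, -1], 0, 0.15]
    - [[0, 0, -2], 0, 0.15]
    - [[0, 0, -4], 0, 0.15]
    - [[0, 0, -8], 0, 0.15]
    - [[0, 0, -16], 0, 0.15]
    - [[0, 0, -30], 0, 0.15]
    - [[0, 0, -48], 0, 0.15]
    - [[0, 0, -66], 0, 0.15]
    - [[0, 0, -78], 0, 0.15]
    - [[0, 0, -85], 0, 0.15]
    - [[0, 0, -85], 0, 0.15]

```text
clock: 18.02
tcp_pos: [428.2, 316.8, 100.3]
tcp_rot: [0.204, 3.134, 0.001]
ft_force: [-0.5, 0.3, -1.0]
finger_gap: 49.5
gripper_force: 4.3
```

Run:
```python
from h import *
t,M=st()
p,d=eyes.grab_frame('wrist');K,P=campose('wrist')
cv2.imwrite('pics/w6.png',p[:,:,::-1])
for c in blobs(p,(40,80,30),(90,255,255),(0,0,640,480),60)[:4]: print('jaw',cv2.boundingRect(c))
pt,dt=eyes.grab_frame('top');K,P=campose('top');zt=t[2]-14.1+24
np.savez('top6.npz',p=pt,d=dt)
for c in blobs(pt,(40,80,30),(90,255,255),(200,210,280,260))[:3]: print('top jaw',rect(c,K,P,zt))
for nm,lo,hi,b in [('gold',(15,110,60),(35,255,255),(315,212,343,240))]:
  for c in blobs(pt,lo,hi,b)[:2]:
    print(nm,cv2.contourArea(c),ray(K,P,np.array(cv2.minEnclosingCircle(c)[0]),25),2*cv2.minEnclosingCircle(c)[1]*2.9)
ps,ds=eyes.grab_frame('scene');np.savez('sc6.npz',p=ps,d=ds)
a=np.hstack([cv2.resize(pt[190:310,190:380],None,fx=2.4,fy=2.4),cv2.resize(ps[210:330,260:400],None,fx=2.4,fy=2.4)]);cv2.imwrite('pics/a6.png',a[:,:,::-1])
```

```text
t 18.02 tcp [428.2 316.8 100.3] xang 3.0118 zaxis [ 8.e-04  5.e-04 -1.e+00] F [-0.5  0.3 -1. ] gap 49.5 q [ 0.52  0.38 -0.31  0.88  0.    0.65]
top jaw (array([532.5, 330. ], dtype=float32), array([41.1, 13.9], dtype=float32), -0.147)
top jaw (array([524.3, 272.9], dtype=float32), array([42.9, 12.7], dtype=float32), -0.135)
gold 98.0 [[ 5.80820775e+02 -4.62987008e-01  2.50000000e+01]] 35.09542732238769
```

View pics/a6.png

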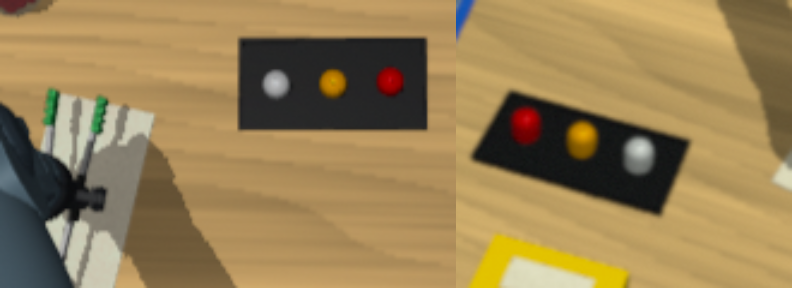

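Tongs are held level; the pralines stand in place with gold in the middle.

Run:
```python
from h import *
togo((479,-3.3,100.3),0.047-np.pi/2)
```

```text
t 18.18 tcp [427.4 316.4  99.2] xang 3.0118 zaxis [-1.1e-03 -5.0e-04 -1.0e+00] F [ 0.1  0.1 -1. ] gap 49.2 q [ 0.52  0.39 -0.31  0.88  0.    0.65]
go [ -92.5 -310.3   -1. ] spin -0.177
```

Call:
move_arm:
  targets:
    - [[-2, -6, 0], -0.01, 0.15]
    - [[-5, -18, 0], -0.02, 0.15]
    - [[-10, -34, -1], -0.03, 0.15]
    - [[-17, -56, -1], -0.04, 0.15]
    - [[-24, -80, -1], -0.05, 0.15]
    - [[-31, -104, -1], -0.06, 0.15]
    - [[-38, -128, -1], -0.07, 0.15]
    - [[-45, -152, -1], -0.085, 0.15]
    - [[-52, -176, -1], -0.1, 0.15]
    - [[-59, -200, -1], -0.115, 0.15]
    - [[-66, -224, -1], -0.13, 0.15]
    - [[-73, -248, -1], -0.145, 0.15]
    - [[-80, -270, -1], -0.16, 0.15]
    - [[-86, -288, -1], -0.17, 0.15]
    - [[-90, -301, -1], -0.177, 0.15]
    - [[-92, -308, -1], -0.177, 0.15]
    - [[-92, -310, -1], -0.177, 0.15]
    - [[-92, -310, -1], -0.177, 0.15]
    - [[-92, -310, -1], -0.177, 0.15]

```text
clock: 20.55
tcp_pos: [478.8, -2.2, 100.8]
tcp_rot: [0.075, -3.141, -0.0]
ft_force: [0.4, 0.1, -0.3]
finger_gap: 49.5
gripper_force: 4.3
```

Run:
```python
from h import *
t,M=st();zt=t[2]-14.1+24
pt,dt=eyes.grab_frame('top');K,P=campose('top')
js=[]
for c in blobs(pt,(40,80,30),(90,255,255),(280,150,380,280))[:3]: q=rect(c,K,P,zt);print('top jaw',q);js.append(q[0])
print('mid',np.mean(js[:2],0))
for c in blobs(pt,(15,110,60),(35,255,255),(315,200,343,245))[:2]: print('gold',cv2.contourArea(c),ray(K,P,np.array(cv2.minEnclosingCircle(c)[0]),25))
ps,ds=eyes.grab_frame('scene');K,P=campose('scene')
for c in blobs(ps,(40,80,30),(90,255,255),(250,200,400,330))[:3]: print('scene jaw',cv2.boundingRect(c),cv2.minAreaRect(c))
for X in [(580.8,-.5)]: pass
m=np.mean(js[:2],0)
for j in js[:2]: print('expected scene px jaw bottom/top ends', px(K,P,[(j[0]+22,j[1],zt),(j[0]+22,j[1],zt-24),(j[0]-22,j[1],zt),(j[0]-22,j[1],zt-24)]).round(0).tolist())
a=np.hstack([cv2.resize(pt[190:290,270:390],None,fx=3.2,fy=3.2),cv2.resize(ps[210:310,260:380],None,fx=3.2,fy=3.2)]);cv2.imwrite('pics/a7.png',a[:,:,::-1])
```

```text
t 20.55 tcp [478.8  -2.2 100.8] xang -3.0936 zaxis [-2.e-04  3.e-04 -1.e+00] F [ 0.4  0.1 -0.3] gap 49.5 q [-0.14  0.29 -0.45  0.83  0.   -0.19]
top jaw (array([598. , -27.7], dtype=float32), array([11.5, 11.3], dtype=float32), 0.022)
mid [598.  -27.7]
gold 135.0 [[6.46921637e+02 9.98083409e-02 2.50000000e+01]]
scene jaw (299, 238, 9, 18) ((302.81439208984375, 246.4175262451172), (6.498215675354004, 17.971628189086914), 23.96249008178711)
scene jaw (319, 244, 9, 17) ((322.8999938964844, 251.80001831054688), (5.375871658325195, 17.39252471923828), 18.43494987487793)
expected scene px jaw bottom/top ends [[297.0, 253.0], [297.0, 259.0], [303.0, 242.0], [303.0, 248.0]]
```

View pics/a7.png

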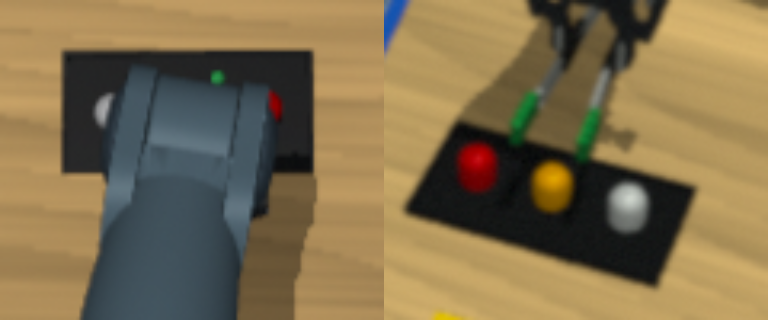

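Top view is blocked by the arm. The scene view shows both jaws at about (303,246) and (323,252), above and behind gold. Checking alignment in the scene view.

Run:
```python
from h import *
t,M=st();zt=t[2]-14.1+24
p,d=eyes.grab_frame('scene');K,P=campose('scene')
C=[]
for c in blobs(p,(40,80,30),(90,255,255),(250,200,400,330))[:2]:
    m=cv2.moments(c);u=np.array([m['m10'],m['m01']])/m['m00'];C.append(ray(K,P,u,zt-8)[0]);print('jaw',u.round(1),C[-1].round(1))
print('mid',np.mean(C,0).round(1),'TCP+off',t[0]+101.4,t[1]+2.6)
for n,lo,hi in [('gold',(12,130,60),(35,255,255)),('red',(170,150,60),(180,255,255))]:
  for c in blobs(p,lo,hi,(275,245,345,290))[:1]:
    m=cv2.moments(c);u=np.array([m['m10'],m['m01']])/m['m00'];print(n,cv2.contourArea(c),u.round(1),ray(K,P,u,26)[0].round(1))
p,d=eyes.grab_frame('wrist');K,P=campose('wrist')
for n,lo,hi in [('gold',(12,130,60),(35,255,255)),('red',(170,150,60),(180,255,255)),('green',(40,80,30),(90,255,255))]:
  for c in blobs(p,lo,hi,(0,0,640,480),60)[:2]: print('wrist',n,cv2.boundingRect(c))
```

```text
t 20.65 tcp [478.9  -2.2 100.8] xang -3.0937 zaxis [-0.e+00  2.e-04 -1.e+00] F [ 0.2 -0.4 -0.9] gap 49.0 q [-0.14  0.29 -0.45  0.83  0.   -0.19]
jaw [302.9 246.5] [584.1 -24.5 102.7]
jaw [323.1 251.9] [582.   33.5 102.7]
mid [583.1   4.5 102.7] TCP+off 580.3484731148728 0.35768364620349047
gold 156.0 [312.1 267.6] [582.5   1.9  26. ]
red 10.5 [288.1 265.7] [601.5 -63.6  26. ]
wrist gold (282, 385, 60, 77)
```

Call:
move_arm:
  targets:
    - [[0, -1.6, 4], 0, 0.15]
    - [[0, -1.6, 12], 0, 0.15]
    - [[0, -1.6, 22], 0, 0.15]
    - [[0, -1.6, 32], 0, 0.15]
    - [[0, -1.6, 38], 0, 0.15]
    - [[0, -1.6, 41], 0, 0.15]
    - [[0, -1.6, 41], 0, 0.15]

```text
clock: 21.62
tcp_pos: [479.0, -4.2, 59.6]
tcp_rot: [0.074, -3.14, -0.0]
ft_force: [-0.0, -0.0, -1.3]
finger_gap: 49.0
gripper_force: 4.3
```

Run:
```python
from h import *
t,M=st();zt=t[2]-14.1+24
p,d=eyes.grab_frame('scene');K,P=campose('scene')
C=[]
for c in blobs(p,(40,80,30),(90,255,255),(250,200,400,330))[:2]:
    m=cv2.moments(c);u=np.array([m['m10'],m['m01']])/m['m00'];C.append(ray(K,P,u,zt-8)[0]);print('jaw',u.round(1),C[-1].round(1))
print('mid',np.mean(C,0).round(1))
cv2.imwrite('pics/a8.png',cv2.resize(p[225:300,265:365],(800,600),interpolation=cv2.INTER_CUBIC)[:,:,::-1])
```

```text
t 21.62 tcp [479.   -4.2  59.6] xang -3.0944 zaxis [-2.e-04  1.e-04 -1.e+00] F [-0.  -0.  -1.3] gap 49.0 q [-0.14  0.34 -0.5   0.73  0.   -0.19]
jaw [302.2 257. ] [585.6 -26.7  61.5]
jaw [322.3 262. ] [582.1  32.   61.5]
mid [583.9   2.7  61.5]
```

View pics/a8.png

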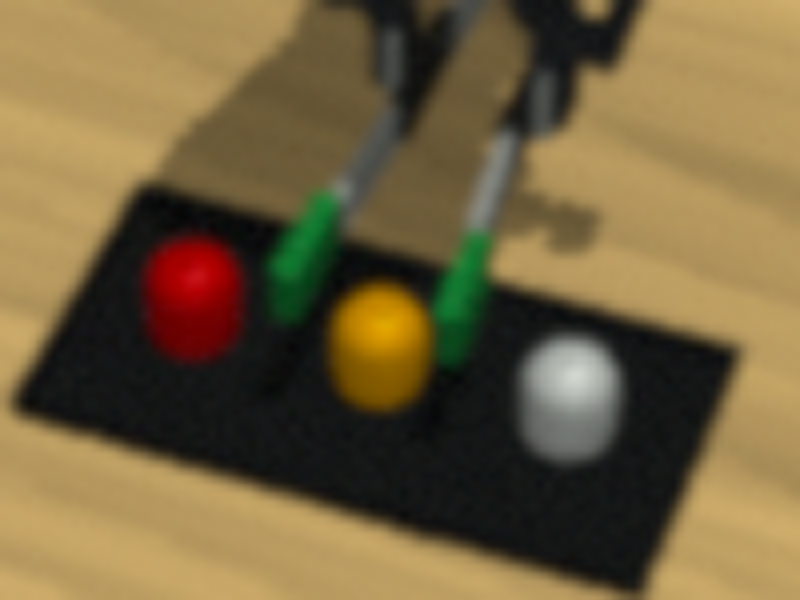

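The jaws straddle gold evenly, clear of red and silver. Going down to the praline.

Call:
move_arm:
  targets:
    - [[0, 0, 5], 0, 0.15]
    - [[0, 0, 12], 0, 0.15]
    - [[0, 0, 19], 0, 0.15]
    - [[0, 0, 24], 0, 0.15]
    - [[0, 0, 28], 0, 0.15]
    - [[0, 0, 30], 0, 0.15]
    - [[0, 0, 30], 0, 0.15]

```text
clock: 22.55
tcp_pos: [479.1, -4.2, 29.7]
tcp_rot: [0.074, -3.141, -0.0]
ft_force: [-0.2, -0.7, -0.6]
finger_gap: 49.1
gripper_force: 4.3
```

Run:
```python
from h import *
t,M=st()
p,d=eyes.grab_frame('scene')
cv2.imwrite('pics/a9.png',cv2.resize(p[225:300,265:365],(800,600),interpolation=cv2.INTER_CUBIC)[:,:,::-1])
```

```text
t 22.55 tcp [479.1  -4.2  29.7] xang -3.0944 zaxis [-1.e-04  1.e-04 -1.e+00] F [-0.2 -0.7 -0.6] gap 49.1 q [-0.14  0.38 -0.54  0.65  0.   -0.19]
```

View pics/a9.png

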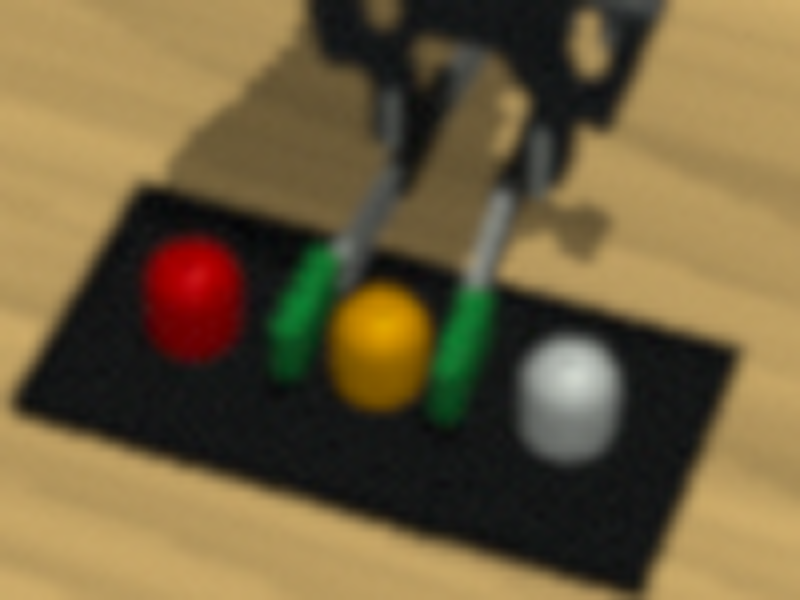

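Call:
move_arm:
  targets:
    - [[0, 0, 0], 0, 0.12]
    - [[0, 0, 0], 0, 0.09]
    - [[0, 0, 0], 0, 0.06]
    - [[0, 0, 0], 0, 0.03]
    - [[0, 0, 0], 0, 0]
    - [[0, 0, 0], 0, -0.03]
    - [[0, 0, 0], 0, -0.06]
    - [[0, 0, 0], 0, -0.1]
    - [[0, 0, 0], 0, -0.1]
    - [[0, 0, 0], 0, -0.1]

```text
clock: 23.85
tcp_pos: [479.1, -4.3, 29.9]
tcp_rot: [-0.074, 3.141, 0.0]
ft_force: [-0.8, -0.3, 0.7]
finger_gap: 40.4
gripper_force: 60.3
```

Call:
move_arm:
  targets:
    - [[0, 0, -1], 0, -0.2]
    - [[0, 0, -3], 0, -0.2]
    - [[0, 0, -6], 0, -0.2]
    - [[0, 0, -11], 0, -0.2]
    - [[0, 0, -18], 0, -0.2]
    - [[0, 0, -27], 0, -0.2]
    - [[0, 0, -38], 0, -0.2]
    - [[0, 0, -50], 0, -0.2]
    - [[0, 0, -63], 0, -0.2]
    - [[0, 0, -76], 0, -0.2]
    - [[0, 0, -89], 0, -0.2]
    - [[0, 0, -102], 0, -0.2]
    - [[0, 0, -115], 0, -0.2]
    - [[0, 0, -127], 0, -0.2]
    - [[0, 0, -137], 0, -0.2]
    - [[0, 0, -144], 0, -0.2]
    - [[0, 0, -148], 0, -0.2]
    - [[0, 0, -150], 0, -0.2]
    - [[0, 0, -150], 0, -0.2]
    - [[0, 0, -150], 0, -0.2]

```text
clock: 26.35
tcp_pos: [478.8, -4.2, 179.5]
tcp_rot: [0.074, -3.14, -0.0]
ft_force: [-0.9, -0.2, -1.7]
finger_gap: 40.4
gripper_force: 60.6
```

Run:
```python
from h import *
t,M=st()
p,d=eyes.grab_frame('scene');K,P=campose('scene')
for c in blobs(p,(12,130,60),(35,255,255),(270,180,345,290))[:2]:
    b=cv2.boundingRect(c);print(b,cv2.contourArea(c)); u=(b[0]+b[2]/2,b[1]+b[3]/2)
    print('base z if at x,y 581,-1:',px(K,P,[(580.5,-.7,z) for z in (140,160,180)]).round(0).tolist())
cv2.imwrite('pics/a10.png',cv2.resize(p[195:295,250:383],(800,600),interpolation=cv2.INTER_CUBIC)[:,:,::-1])
```

```text
t 26.35 tcp [478.8  -4.2 179.5] xang -3.0944 zaxis [-6.e-04  2.e-04 -1.e+00] F [-0.9 -0.2 -1.7] gap 40.4 q [-0.14  0.22 -0.32  1.03  0.   -0.19]
(306, 221, 14, 19) 175.0
base z if at x,y 581,-1: [[312.0, 238.0], [312.0, 233.0], [312.0, 227.0]]
```

View pics/a10.png

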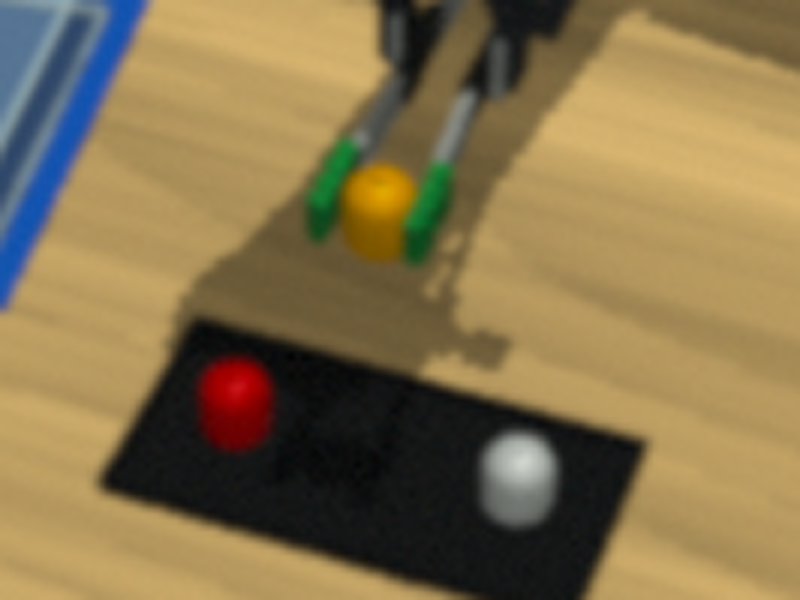

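Gold is held in the jaws at about 155 mm above the bench; red and silver are untouched. Handing in.

```bash
python3 -c "
from plant import r
print(r.finish_job())"
```

```text
the job is handed in; nothing more can be done
None
```

The job is handed in at about 26 s of the 61 s allowed: the cover stands lengthwise on the blue mat, the gold praline is held still in the closed tongs about 15 cm above the bench, and the red and silver pralines were not moved.

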